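# Snap the popped marker caps home

## Task

Three jumbo board markers lie in the wooden rack, and two of them have their caps popped out so that they will dry out. Push both of those caps straight on until they snap fully home, and leave all three markers lying in their slots where they are, the third one still closed.

Things in the scene. Friction and masses are not known exactly. Their poses are not given: they have to be found in the camera images.
- rack: Wooden rack fixed to the worktop, board 246 x 100 mm, origin under its centre. Markers lie along its own y in three slots, open above, at own x = -75, 0, 75 mm, in any order, pointing either way. Two ribs (outer faces own y = +-29.5 mm, tops 61 mm up) carry the barrels; the sleeve between them, with 1.5 mm play, stops a marker from sliding. Caps overhang the board freely.
- marker_1_mid (a point): Jumbo board marker 1, lying level: point on its axis (50 mm above the worktop) at mid sleeve. White barrel 30 mm diameter, dark rubber sleeve 38 mm diameter, 40 mm long in the middle, black cap 34 mm diameter. Own +x runs along the axis towards the cap, z up. Tail end at x = -72 mm; a cap that is home covers x = 36 to 88 mm.
- marker_1_capend (a point): Centre of the flat outer end of marker 1's cap (29 mm across), the face one pushes on. Own +x points outward along the axis.
- marker_1_cap (a joint): How far cap 1 is out along the axis, m: 0 = home, 0.017 to 0.022 = popped out (the gap then shows the thinner grey neck, 23 mm diameter, between barrel and cap). Pushing takes at most about 9 N; from about 0.005 on it snaps home by itself; let go earlier it stays half on or springs out. It cannot come off.
- marker_2_mid (a point): Jumbo board marker 2, lying level: point on its axis (50 mm above the worktop) at mid sleeve. White barrel 30 mm diameter, dark rubber sleeve 38 mm diameter, 40 mm long in the middle, black cap 34 mm diameter. Own +x runs along the axis towards the cap, z up. Tail end at x = -72 mm; a cap that is home covers x = 36 to 88 mm.
- marker_2_capend (a point): Centre of the flat outer end of marker 2's cap (29 mm across), the face one pushes on. Own +x points outward along the axis.
- marker_2_cap (a joint): How far cap 2 is out along the axis, m: 0 = home, 0.017 to 0.022 = popped out (the gap then shows the thinner grey neck, 23 mm diameter, between barrel and cap). Pushing takes at most about 9 N; from about 0.005 on it snaps home by itself; let go earlier it stays half on or springs out. It cannot come off.
- marker_3_mid (a point): Jumbo board marker 3, lying level: point on its axis (50 mm above the worktop) at mid sleeve. White barrel 30 mm diameter, dark rubber sleeve 38 mm diameter, 40 mm long in the middle, black cap 34 mm diameter. Own +x runs along the axis towards the cap, z up. Tail end at x = -72 mm; a cap that is home covers x = 36 to 88 mm.
- marker_3_capend (a point): Centre of the flat outer end of marker 3's cap (29 mm across), the face one pushes on. Own +x points outward along the axis.
- marker_3_cap (a joint): How far cap 3 is out along the axis, m: 0 = home, 0.017 to 0.022 = popped out (the gap then shows the thinner grey neck, 23 mm diameter, between barrel and cap). Pushing takes at most about 9 N; from about 0.005 on it snaps home by itself; let go earlier it stays half on or springs out. It cannot come off.

How it is judged:
By the outcome, as a careful person would: the job done as asked, in the order asked, and still so for the second after the job is handed in, with the robot touching nothing.
It also fails if it takes over 40 s, if anything falls off the work surface, if the arm or the gripper's body presses on something with over 40 N, if the wrist force passes 120 N, or if a joint passes its speed limit or range.

## Robot

A 6-joint arm with a two-finger parallel gripper is mounted at the origin on a cart in front of the work surface, level with it; the furniture and walls round the work are solid. World frame = base frame: x ahead of the robot, y to its left, z up, the work surface at z = 0. Lengths are in m, angles in rad, forces in N, time in s.
With the tool pointing down it reaches from about 0.375 to 0.975 m from the base axis. Payload 3.8 kg.
Tool frame: the origin (TCP) lies midway between the tips of the shut fingers; the grasp point (between the pads) lies 19 mm behind it; z points along the fingers, y is the line along which they close (so a half turn about z gives the same grasp; the last joint's range is limited). The gripper opens to 88 mm and grips with 3 to 60 N. Pads are 18 mm wide; open, the fingers measure 123 mm over their backs; the gripper's body (75 mm by 187 mm) begins 45 mm behind the grasp point.
Start: joints at [-1.315, 0.264, 1.604, -0, 1.274, -0.037], TCP at [0.195, -0.646, 0.239] pointing down, gripper open.
Joint ranges: [-2.63, 2.63], [-0.94, 2.18], [0.31, 2.57], [-1.31, 4.45], [0, 2.66], [-2.55, 2.55]. Speed limits (rad/s): [2.57, 2.57, 3.14, 3.14, 3.14, 3.14].

## Interface

Orientations are given as a rotation vector (axis times angle).
In Python, from cell import manip, inverse_kinematics, cams, order gives the robot as it stands. Calls block until the motion is done:
- manip.move_pose(position, orientation): joint-space move of the TCP to a pose.
- manip.move_linear(position, rate=0.15, rot=None): straight line of the TCP; rot=None keeps the orientation; rate is the mean speed in m/s.
- manip.set_joints(angles): joint-space move.
- manip.set_gripper(opening, force=None): finger opening in m; force is the grip in N (None keeps the last); returns when the fingers have stopped.
- manip.dwell(seconds).
- inverse_kinematics(position, orientation): joint angles nearest the present ones, or None.
- manip.state(): the state.
- cams.capture(name): name is "scene" or "top"; returns a dict with "image" (420x560x3 uint8, blue, green, red), "z_map" (420x560 float32, m along the optical axis (not along the pixel's ray), 0 where there is no reading), "intrinsics" (3x3 intrinsics, pixels), "position" and "orientation" of the camera in the world. Camera axes: x right, y down, z forward; pixel columns grow to the right and rows downward; lengths in m; the calibration is good to about 2 mm. A picture is of the moment at which its call begins.
A pose or a line that the arm cannot do raises manip.IKError and nothing moves.
- order.close_job(): hands the job in; it is judged then, once.
The state is a dict: "clock": time; "joint_pos": joint angles; "joint_velocities": joint speeds; "tau": joint torques, N m; "tool_pos": TCP position; "tcp_rot": TCP orientation; "contact_force": force on the tool from outside, world axes, zero at the start; "moment": the same for the moment, N m; "gripper_width": finger opening in m; "grasp_force": force on a finger pad.
Only numpy, scipy, OpenCV 4.12 (cv2) and the standard library are available. Lean on these libraries where they do the work, as an engineer would, in place of code of your own. Each camera call takes 0.05 s, during which the arm holds its last target. There are 200 camera calls.

## Working session

There is one attempt and no reset: what is moved stays moved. The work goes in short steps, each a Python script; the robot and the scene stay as the last script left them, time stands still between calls to the robot, and variables do not carry over. Pictures are saved under pics/ and viewed, at most 10 in all, crops included, and the job is handed in when it is done.

```bash
mkdir -p pics; ls; python3 - <<'E'
from cell import manip,cams
import cv2,numpy as np
for n in("scene","top"):
    c=cams.capture(n); cv2.imwrite(f"pics/{n}0.png",c["image"]); np.savez(f"{n}0.npz",**c)
    print(n,c["position"],c["orientation"],c["intrinsics"].tolist() if hasattr(c["intrinsics"],'tolist') else c["intrinsics"])
s=manip.state();print(s["clock"],s["tcp_rot"])
E
```

```text
pics
scene [0.13466782 0.92697214 0.49066133] [-0.61742589  2.45908438 -1.44613514] [[516.8870834300627, 0.0, 286.9611154805331], [0.0, 516.8870834300627, 209.47930017531198], [0.0, 0.0, 1.0]]
top [0.41674944 0.26028281 0.89255251] [-2.1483163   2.19285047 -0.05548851] [[423.9759555087091, 0.0, 283.7630372833839], [0.0, 423.9759555087091, 204.20511816713088], [0.0, 0.0, 1.0]]
0.1 [-3.10597442e+00 -4.57956409e-01  2.85094983e-04]
```

View pics/scene0.png

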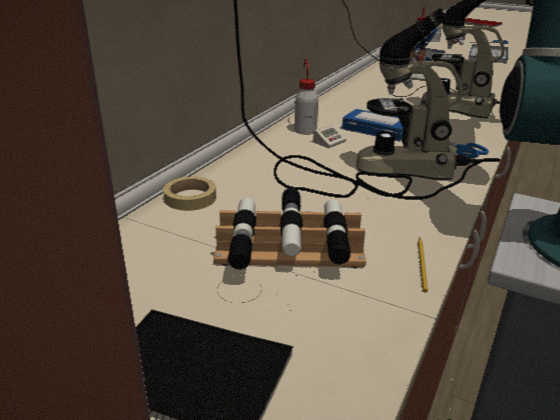

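View pics/top0.png

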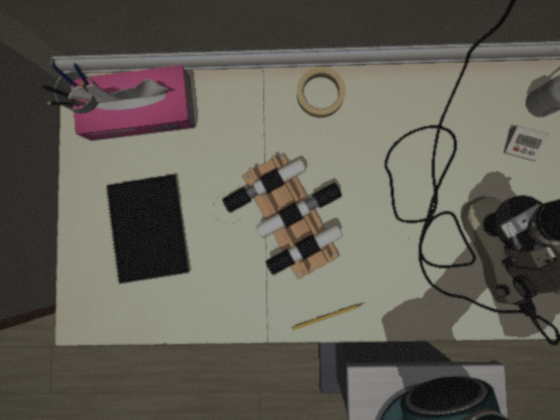

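The scene view shows the rack at about (290,240). In the top view, the markers' caps are near (235,200), (328,193) and (280,262). I'll enlarge both views and project pixels to the axis height.

```bash
cat > h.py <<'E'
import numpy as np,cv2
from scipy.spatial.transform import Rotation as R
def pix2world(c,u,v,z=None):
    K=c["intrinsics"];r=R.from_rotvec(c["orientation"]).as_matrix()
    d=r@np.array([(u-K[0,2])/K[0,0],(v-K[1,2])/K[1,1],1.]);p=np.array(c["position"])
    t=(z-p[2])/d[2] if z is not None else c["z_map"][int(round(v)),int(round(u))]
    return p+t*d
def proj(c,P):
    K=c["intrinsics"];r=R.from_rotvec(c["orientation"]).as_matrix()
    q=(np.atleast_2d(P)-c["position"])@r
    return q[:,:2]/q[:,2:]*K[0,0]+K[:2,2]
E
python3 - <<'E'
from h import *
t=np.load("top0.npz");s=np.load("scene0.npz")
a=cv2.resize(t["image"][145:285,215:350],None,fx=4.2,fy=4.2,interpolation=cv2.INTER_CUBIC)
b=cv2.resize(s["image"][180:275,205:375],None,fx=4.7,fy=4.7,interpolation=cv2.INTER_CUBIC)
cv2.imwrite("pics/tc.png",cv2.convertScaleAbs(a,alpha=1.5));cv2.imwrite("pics/sc.png",cv2.convertScaleAbs(b,alpha=1.5))
for q in[(235,200),(300,168),(328,193),(262,228),(280,262),(338,232)]: print(q,pix2world(t,*q,z=.05).round(3),pix2world(t,*q).round(3))
E
```

```text
(235, 200) [0.492 0.378 0.05 ] [0.49  0.376 0.067]
(300, 168) [0.553 0.247 0.05 ] [0.551 0.247 0.061]
(328, 193) [0.502 0.192 0.05 ] [0.5   0.193 0.065]
(262, 228) [0.435 0.325 0.05 ] [0.434 0.324 0.064]
(280, 262) [0.367 0.29  0.05 ] [0.368 0.29  0.065]
(338, 232) [0.424 0.174 0.05 ] [0.424 0.176 0.066]
```

View pics/tc.png

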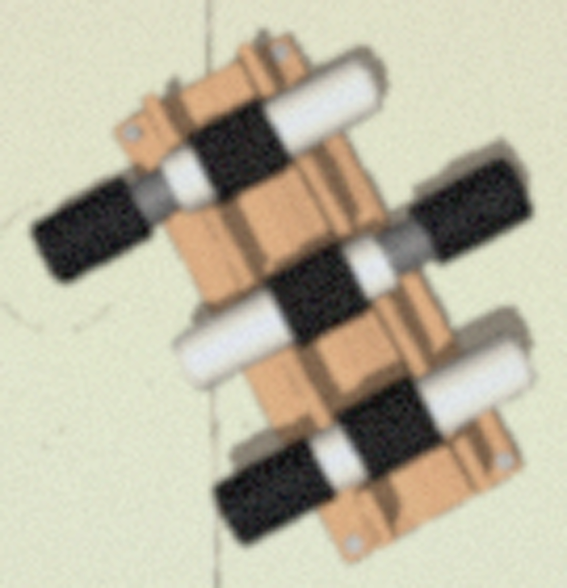

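View pics/sc.png

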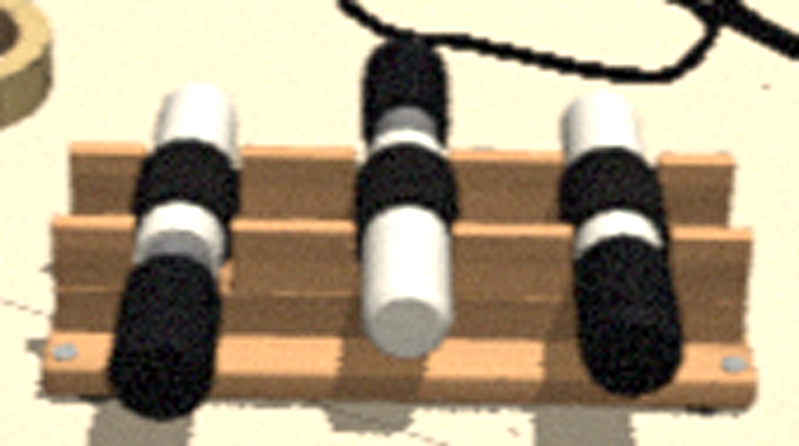

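Grey necks show on the upper marker in the top crop (150,195) and on the middle one (405,245). The lower one is closed. In the scene crop, the left and middle markers show grey and the right one is closed. Next I'll fit the axes from both cameras' depth.

```bash
python3 - <<'E'
from h import *
for n in("top","scene"):
    c=np.load(n+"0.npz");K=c["intrinsics"];Z=c["z_map"];v,u=np.mgrid[:420,:560]
    P=np.stack([(u-K[0,2])/K[0,0]*Z,(v-K[1,2])/K[1,1]*Z,Z],-1)@R.from_rotvec(c["orientation"]).as_matrix().T+c["position"]
    if n=="top":
        hsv=cv2.cvtColor(c["image"],cv2.COLOR_BGR2HSV)
    hsv=cv2.cvtColor(cv2.GaussianBlur(c["image"],(3,3),0),cv2.COLOR_BGR2HSV)
    m=(Z>0)&(P[...,2]>.05)&(P[...,2]<.08)&(P[...,0]>.3)&(P[...,0]<.62)&(P[...,1]>.13)&(P[...,1]<.43)&~((hsv[...,1]>75)&(hsv[...,2]>60))
    _,L,st,_=cv2.connectedComponentsWithStats(m.astype(np.uint8),connectivity=4)
    for i in range(1,len(st)):
        if st[i,4]<150: continue
        q=P[L==i]; 
        (cx,cy),(w,h),a=cv2.minAreaRect(q[:,:2].astype(np.float32))
        d=np.linalg.svd(q[:,:2]-q[:,:2].mean(0),full_matrices=False)[2][0]; d*=np.sign(d[1]); nn=np.array([-d[1],d[0]])
        s=q[:,:2]@d;l=q[:,:2]@nn
        mid=lambda x:(np.percentile(x,1)+np.percentile(x,99))/2
        e=[np.round(d*x+nn*mid(l),4) for x in np.percentile(s,[.5,99.5])]
        print(n,st[i,4],"rect",np.round([cx,cy,w,h],4),"ang",np.degrees(np.arctan2(d[1],d[0])).round(2),"ends",e,"ztop",np.percentile(q[:,2],95).round(4))
    # obstacle heights
    if n=="top" or 1:
        for lo in np.arange(-.8,.6,.1):
            k=(Z>0)&(P[...,1]>lo)&(P[...,1]<lo+.1)&(P[...,0]>.1)&(P[...,0]<.8)&(P[...,2]<.6)
            if k.sum()>20:
                q=P[k]; r=[ (round(x,1),round(float(np.percentile(q[(q[:,0]>x)&(q[:,0]<x+.1),2],99)),2)) for x in np.arange(.1,.8,.1) if ((q[:,0]>x)&(q[:,0]<x+.1)).sum()>20]
                print(n,round(lo,1),[(float(a),b) for a,b in r])
E
```

```text
top 1389 rect [0.52   0.3198 0.0361 0.1775] ang 117.36 ends [array([0.5606, 0.2422]), array([0.4802, 0.3976])] ztop 0.0682
top 1424 rect [0.4685 0.2527 0.036  0.1812] ang 117.23 ends [array([0.5089, 0.173 ]), array([0.4271, 0.332 ])] ztop 0.0681
top 1322 rect [0.3923 0.2434 0.0365 0.1591] ang 117.36 ends [array([0.4284, 0.1741]), array([0.3562, 0.3135])] ztop 0.068
top -0.4 [(0.6, 0.0), (0.7, 0.01)]
top -0.3 [(0.1, 0.04), (0.2, 0.04), (0.3, 0.12), (0.4, 0.0), (0.5, 0.03), (0.6, 0.1), (0.7, 0.09)]
top -0.2 [(0.1, 0.0), (0.2, 0.06), (0.3, 0.23), (0.4, 0.28), (0.5, 0.02), (0.6, 0.03), (0.7, 0.2)]
top -0.1 [(0.1, 0.31), (0.2, 0.01), (0.3, 0.01), (0.4, 0.15), (0.5, 0.01), (0.6, 0.02), (0.7, 0.22)]
top -0.0 [(0.1, 0.33), (0.2, 0.27), (0.3, 0.02), (0.4, 0.01), (0.5, 0.01), (0.6, 0.01), (0.7, 0.03)]
top 0.1 [(0.1, 0.29), (0.2, 0.01), (0.3, 0.06), (0.4, 0.07), (0.5, 0.07), (0.6, 0.03), (0.7, 0.03)]
top 0.2 [(0.1, 0.0), (0.2, 0.01), (0.3, 0.07), (0.4, 0.07), (0.5, 0.07), (0.6, 0.03), (0.7, 0.03)]
top 0.3 [(0.1, 0.0), (0.2, 0.0), (0.3, 0.07), (0.4, 0.07), (0.5, 0.07), (0.6, 0.0), (0.7, 0.03)]
t
[... 1164 characters left out ...]
 0.03), (0.7, 0.2)]
scene -0.1 [(0.1, 0.01), (0.2, 0.01), (0.3, 0.01), (0.4, 0.15), (0.5, 0.01), (0.6, 0.02), (0.7, 0.33)]
scene -0.0 [(0.1, 0.39), (0.2, 0.25), (0.3, 0.01), (0.4, 0.01), (0.5, 0.01), (0.6, 0.01), (0.7, 0.03)]
scene 0.1 [(0.1, 0.28), (0.2, 0.01), (0.3, 0.06), (0.4, 0.07), (0.5, 0.07), (0.6, 0.02), (0.7, 0.03)]
scene 0.2 [(0.1, -0.0), (0.2, 0.01), (0.3, 0.07), (0.4, 0.07), (0.5, 0.07), (0.6, 0.02), (0.7, 0.03)]
scene 0.3 [(0.1, -0.0), (0.2, 0.0), (0.3, 0.06), (0.4, 0.07), (0.5, 0.07), (0.6, 0.0), (0.7, 0.03)]
scene 0.4 [(0.1, 0.0), (0.2, 0.0), (0.3, 0.01), (0.4, 0.06), (0.5, 0.0), (0.6, 0.0), (0.7, 0.0)]
scene 0.5 [(0.1, 0.0), (0.2, 0.0), (0.3, 0.01), (0.4, 0.01), (0.5, 0.01)]
```

```bash
cat >> h.py <<'E'
d=np.array([-.4594,.8882,0])
ROT=R.from_matrix(np.column_stack([d,np.cross([0,0,-1],d),[0,0,-1]])).as_rotvec()
def push(manip,end,out,z=.034):
    """end: cap end xy, out: outward unit vector; push along -out until home."""
    P=lambda s,zz:np.r_[end,0]+out*s+[0,0,zz]
    manip.move_pose(P(.05,.2),ROT); manip.move_linear(P(.05,z)); manip.move_linear(P(.018,z),rate=.08); manip.dwell(.1)
    F=lambda:float(np.dot(manip.state()["contact_force"],out))
    f0=F();first=None;log=[]
    for s in np.arange(.016,-.022,-.001):
        manip.move_linear(P(s,z),rate=.02); f=F()-f0; log.append((round(float(s),3),round(f,1)))
        if first is None and f>1.5: first=s
        if f>14 and first is not None and first-s>.013: break
        if f>25: break
    print("contact",first,log)
    manip.move_linear(P(s+.05,z),rate=.1); manip.move_linear(P(s+.05,.2),rate=.25)
    return s
E
python3 - <<'E'
from h import *
from cell import manip,inverse_kinematics
import sys
manip.move_linear([.195,-.646,.45],rate=.3)
manip.set_gripper(0)
j=np.array(manip.state()["joint_pos"]);j[0]=.75
manip.set_joints(j)
s=manip.state();print(s["clock"],s["tool_pos"],s["contact_force"])
print(inverse_kinematics(np.r_[.4795,.399,.2]+d*.05,ROT))
push(manip,[.4795,.399],d)
print(manip.state()["clock"])
E
```

```text
6.2667 [0.47698309 0.4773596  0.45001652] [-0.61718629 -0.03712646  0.26832768]
[ 7.31685431e-01  2.17901988e-01  1.73309140e+00 -4.44089210e-16
  1.19059926e+00  2.54352301e-01]
contact 0.0049999999999999906 [(0.016, -0.3), (0.015, 0.5), (0.014, 0.2), (0.013, 0.5), (0.012, -0.3), (0.011, 0.2), (0.01, -0.6), (0.009, 1.5), (0.008, 1.5), (0.007, 0.3), (0.006, 0.5), (0.005, 2.8), (0.004, 4.9), (0.003, 5.3), (0.002, 4.4), (0.001, 5.0), (-0.0, 4.0), (-0.001, 1.4), (-0.002, 0.2), (-0.003, -0.7), (-0.004, 0.9), (-0.005, 0.1), (-0.006, 0.1), (-0.007, 0.4), (-0.008, -0.8), (-0.009, 0.5), (-0.01, 3.1), (-0.011, 6.7), (-0.012, 9.6), (-0.013, 12.9), (-0.014, 16.3)]
18.3833
```

```bash
python3 - <<'E'
from h import *
from cell import cams
o=[]
for n,sl in(("top",np.s_[145:285,215:350]),("scene",np.s_[175:275,205:375])):
    c=cams.capture(n);o.append(cv2.convertScaleAbs(cv2.resize(c["image"][sl],(400,400),interpolation=cv2.INTER_CUBIC),alpha=1.5))
cv2.imwrite("pics/after1.png",np.hstack(o))
E
```

```text
(no output)
```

View pics/after1.png

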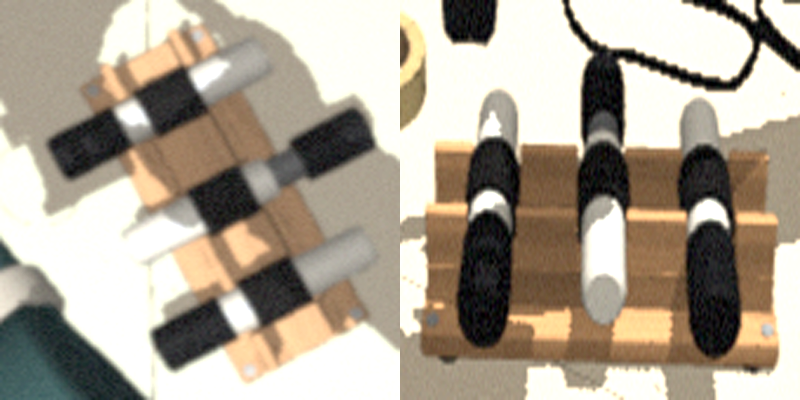

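Cap 1, at left (85,150), is home with no grey showing. The middle cap is still out, with grey at (285,165), so I'll push it from the other side.

```bash
sed -i 's/np.arange(.016,-.022,-.001)/np.arange(.015,-.024,-.0015)/; s/rate=.02)/rate=.03)/' h.py
python3 - <<'E'
from h import *
from cell import manip,cams
push(manip,[.5085,.1753],-d)
o=[]
for n,sl in(("top",np.s_[145:285,215:350]),("scene",np.s_[175:275,205:375])):
    c=cams.capture(n);o.append(cv2.convertScaleAbs(cv2.resize(c["image"][sl],(400,400),interpolation=cv2.INTER_CUBIC),alpha=1.5))
cv2.imwrite("pics/after2.png",np.hstack(o))
s=manip.state();print(s["clock"],s["tool_pos"])
E
```

```text
contact 0.004500000000000002 [(0.015, 1.1), (0.013, -0.4), (0.012, 1.0), (0.011, 0.4), (0.009, 0.1), (0.008, 0.8), (0.006, 0.9), (0.005, 5.0), (0.003, 4.0), (0.002, 2.6), (0.0, 1.9), (-0.001, 0.5), (-0.003, 0.0), (-0.004, -0.1), (-0.006, -0.8), (-0.007, 0.7), (-0.009, 2.8), (-0.01, 7.9), (-0.012, 13.4), (-0.013, 19.3)]
28.1333 [0.52356302 0.14267296 0.19741687]
```

View pics/after2.png

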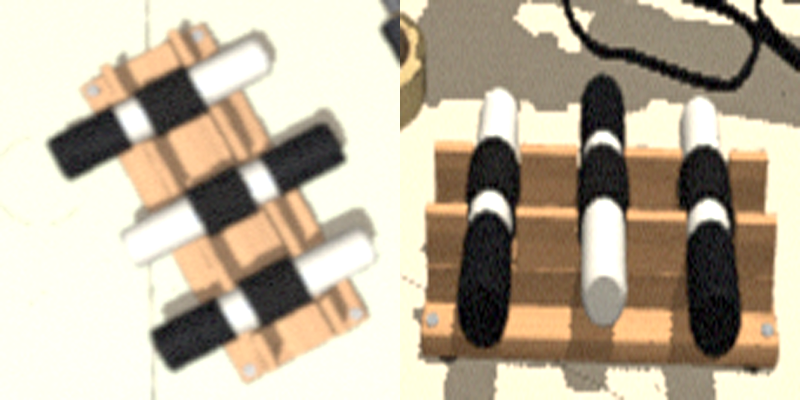

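All three caps show only white between sleeve and cap, at (135,120), (260,182) and (238,310), with no grey neck. The markers are still in their slots and the arm is clear.

```bash
python3 -c "
from cell import order
print(order.close_job())"
```

```text
the job is handed in; nothing more can be done
None
```

Both popped caps are pushed fully home, all three markers are still in their slots with the third one closed, and the job was handed in at about 28 s of the 40 s limit; the hand-in call gave no verdict.

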